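# Isolate the mini lathe and hold its chuck guard open

### The arm

A 6-joint arm with a two-finger parallel gripper is mounted at the origin on a cart in front of the work surface, level with it; the furniture and walls round the work are solid. World frame = base frame: x ahead of the robot, y to its left, z up, the work surface at z = 0. Lengths are in m, angles in degrees, forces in N, time in s.
With the tool pointing down it reaches from about 0.3 to 0.75 m from the base axis. Payload 8.5 kg.
Tool frame: the origin (TCP) lies midway between the tips of the shut fingers; the grasp point (between the pads) lies 19 mm behind it; z points along the fingers, y is the line along which they close (so a half turn about z gives the same grasp; the last joint's range is limited). The gripper opens to 85 mm and grips with 20 to 120 N. Pads are 22 mm wide; open, the fingers measure 114 mm over their backs; the gripper's body (76 mm by 85 mm) begins 54 mm behind the grasp point. The pads swing forward as they close: fully open they stand 13 mm farther back than shut.
Start: joints at [62.435, 21.807, 74.336, -0, 83.858, -12.336], TCP at [0.144, 0.531, 0.231] pointing down, gripper open.
Joint ranges: [-178.18, 178.18], [-50.72, 133.34], [12.68, 142.11], [-81.47, 261.47], [9.98, 163.14], [-165.26, 165.26]. Speed limits (degrees/s): [136.94, 136.94, 180, 180, 180, 180].

### API

Orientations are given as a 3x3 rotation matrix whose columns are the frame's x, y, z axes.
In Python, from rig import env, viewer, recognise, pinpoint gives the robot as it stands.
- The arm moves only by the tool move_arm, never from a script. Its argument "plan" is text: rows parted by semicolons, each of 7 numbers parted by spaces: the shift along the tool's x, y, z in m, then the turn, a rotation vector about the tool's x, y, z in rad, then the finger opening in m, from 0 to 0.0854. A call has 1 to 12 rows; each row shifts and turns the commanded pose from where the row before left it, along the tool's axes as they then stand; what a row does not reach is not made up. A row lasts 1/8 s, in which the tool goes at most 62.5 mm and 10.7 degrees, less where a joint would pass 70% of its speed; a pose out of reach is approached as far as the arm can. A call is refused whole if a number of a shift passes 0.0625 or a number of a turn 0.188, either way. A call with a gripper value outside its range is refused whole. The fingers move at their own pace and stop on an object; "grip_force" is the grip in N (left out, the last holds). Time passes only in rows, so rows that do not move let the fingers close. It gives the time, the measured TCP pose, the force, the opening and the grip force at its end, in the units of the state.
- env.observe(): the state, without advancing time (a new reading comes with each control period).
- viewer.get_image(name): name is "side" or "top"; returns (picture, depth): 420x560x3 uint8, red, green, blue; 420x560 float32, m along the optical axis (not along the pixel's ray), 0 where there is no reading.
- viewer.calibration(name): a dict with "fx", "fy", "cx", "cy" (pixels), "R" (3x3) and "t" (3): a world point X has camera coordinates R X + t. Camera axes: x right, y down, z forward; pixel columns grow to the right and rows downward; lengths in m; the calibration is good to about 2 mm. A picture is of the moment at which its call begins. calibration takes no time and is no camera call.
- env.close_job(): hands the job in; it is judged then, once.
Trained networks look in the newest picture that a camera, given by its name, has taken for a name from the list of things; names that differ only in an ending like _2 or _b are one class to them, and where a whole thing is asked for, a point or a joint stands for the part that bears it (a point fixed in the world has none). Each returns a list of dicts, best first, with "conf" (0 to 1); they miss things now and then, are a little off and sometimes report something else, mostly with a low value. They report only what shows in the picture. A call takes as long as a camera call.
- recognise(camera, name): "extent" ([centre column, centre row, width, height] in pixels, round what is visible of it).
- pinpoint(camera, name): "pixel" ([column, row] in pixels: a listed point, or the origin of a listed thing).
The state is a dict: "time_s": time; "q": joint angles; "qvel": joint speeds; "joint_efforts": joint torques, N m; "position": TCP position; "tool_rot": TCP orientation; "ft_force": force on the tool from outside, world axes, zero at the start; "wrist_torque": the same for the moment, N m; "grip_width": finger opening in m; "gripper_force": force on a finger pad.
Only numpy, scipy, OpenCV 4.12 (cv2) and the standard library are available. Lean on these libraries where they do the work, as an engineer would, in place of code of your own. Each camera call takes 0.05 s, during which the arm holds its last target. There are 200 camera calls.

### The job

I need to change the blank in the mini lathe's chuck. First isolate the lathe: flip the red paddle on top of the headstock over to its far side, to the green dot, until it snaps off. Then squeeze the orange button in the black grip of the chuck guard and pull the guard along, away from the headstock, past its first stop to the second and last one, and finish still holding it hard against that stop, since it springs back if let go; never open the guard while the isolator is on, and leave the spanner, hex keys and sanding block in front of the lathe where they are.

Things in the scene. Friction and masses are not known exactly. Their poses are not given: they have to be found in the camera images.
- lathe: Green mini lathe, bolted down. Origin: on the bench under the bed's middle; y runs along the bed to the headstock (tall green box, y 70 to 217 mm, x -58 to 58, top z 162), x to the lathe's back, z up. At yaw 0 the front (-x) faces the robot, headstock at the robot's left. Tailstock y -190 to -265 mm, up to z 160; tool rest at y -75, x -66 mm, up to z 112.
- isolator (a joint): Angle of the red isolator paddle on the headstock. 0 = on (start): leans 26 degrees to the front (lathe -x, red dot); 0.9 = off: leans 26 degrees to the back (lathe +x, green dot). Over-centre spring: past the middle (0.45) it snaps over and stays; up to 3 N at the tip moves it. Hinge pin along lathe y at lathe x 0, y 150, z 174 mm.
- isolator_tip (a point): Tip of the red paddle, 50 mm from its hinge pin. The paddle is 22 mm wide (lathe y) and 9 mm thick, with a lip 26 x 13 mm at the tip; it stands free all round, over a yellow plate whose top is at z 166 mm.
- guard_slide (a joint): How far (m) the clear chuck guard is open. 0 = shut over the chuck (start, held by a springy catch that gives 2 to 6 mm when pulled). It slides along lathe -y, away from the headstock, on a telescopic tube. First stop about 0.068: a catch that holds it there if the button is out. Second, last stop 0.140: end of the tube, no catch. A spring pulls it shut: 4 N at 0, 9 N at 0.140.
- guard_grip (a point): Centre of the guard's black grip at button height, moves with the guard. Block 26 mm thick (lathe x), 56 long (lathe y), 42 high: top 18 mm above this point (z 222 mm), underside 24 mm below (z 180); under it a narrow neck, then the guard's top at z 168. The back face is flat, the button is in the front face. A thin rod runs back behind the neck at z 173.
- button_face (a point): Middle of the outer face of the orange release button in the grip's front face (towards lathe -x). The button is 36 mm long (lathe y) and 20 mm high and stands 9 mm out of the grip, so grip plus button are 35 mm thick; squeezed between the fingers it goes in 8 mm towards lathe +x.
- guard_button (a joint): How far (m) the orange button is pressed in. 0 = out, catch engaged; 0.008 = fully in; the catch is free from about 0.0065. Spring: 3 N at the start, 8 N fully in. It must stay in until the guard has passed the first stop.
- adjustable_spanner: Steel adjustable spanner, 44 x 207 x 11 mm, lying in front of the headstock. Origin: centre of its underside. Leave alone.
- hex_keys: Orange folding hex key set, 19 x 101 x 26 mm, lying in front of the bed. Origin: centre of its underside. Leave alone.
- sanding_block: Brown sanding block, 62 x 112 x 31 mm, lying in front of the tailstock. Origin: centre of its underside. Leave alone.

How it is judged:
By the outcome, as a careful person would: the job done as asked, in the order asked, and still so for the second after the job is handed in, while the arm keeps its last pose, push and grip.
It also fails if it takes over 42 s, if anything falls off the work surface, if the arm or the gripper's body presses on something with over 40 N, if the wrist force passes 120 N, or if a joint passes its speed limit or range.

## Working session

There is one attempt and no reset: what is moved stays moved. The work goes in short steps, Python scripts to look and compute and a tool call to move; the robot and the scene stay as the last step left them, time stands still between calls to the robot, and variables do not carry over. Pictures are saved under pics/ and viewed, at most 10 in all, crops included, and the job is handed in when it is done.

Besides the shell and the picture viewer there is one more tool, called after "Emit:" as name(argument=value, ...), one argument or row to a line, values as JSON. move_arm: Moves the arm, as the interface text tells. Its arguments: {"type":"object","properties":{"plan":{"type":"string"},"grip_force":{"type":"number"}},"required":["plan"]}

```bash
mkdir -p pics; cat > h.py <<'E'
from rig import env, viewer, recognise, pinpoint
import numpy as np, cv2
def snap(c,n):
    im,d=viewer.get_image(c); cv2.imwrite(f'pics/{n}.png',im[:,:,::-1]); return im,d
def unproj(c,px,z):
    k=viewer.calibration(c);R=np.array(k['R']);t=np.array(k['t'])
    p=np.array([(px[0]-k['cx'])/k['fx'],(px[1]-k['cy'])/k['fy'],1])*z
    return R.T@(p-t)
def ray(c,px):
    k=viewer.calibration(c);R=np.array(k['R']);t=np.array(k['t'])
    o=-R.T@t; d=R.T@np.array([(px[0]-k['cx'])/k['fx'],(px[1]-k['cy'])/k['fy'],1]); return o,d/np.linalg.norm(d)
def atz(c,px,z):
    o,d=ray(c,px); return o+d*(z-o[2])/d[2]
def tri(p1,p2):
    o,d=ray('side',p1);o2,e=ray('top',p2)
    s=np.linalg.lstsq(np.c_[d,-e],o2-o,rcond=None)[0]
    a,b=o+d*s[0],o2+e*s[1]; return (a+b)/2,np.linalg.norm(a-b)
E
python3 - <<'E'
from h import *
np.set_printoptions(precision=4,suppress=True)
ims={c:snap(c,c+'0') for c in('side','top')}
for n in('lathe','isolator_tip','guard_grip','button_face','adjustable_spanner','hex_keys','sanding_block'):
    P={}
    for c in('side','top'):
        r=pinpoint(c,n)
        if r:
            P[c]=r[0]['pixel']; u,v=map(int,np.round(P[c])); z=ims[c][1][v,u]
            print(n,c,[(np.round(q['pixel'],1),round(q['conf'],2)) for q in r[:2]],'depthpt',unproj(c,P[c],z))
    if len(P)==2: print('   tri',*tri(P['side'],P['top']))
s=env.observe();print(s['time_s'],s['position'],np.array(s['tool_rot']),s['grip_width'])
cv2.imwrite('pics/both.png',np.hstack([cv2.resize(ims[c][0][:,:,::-1],(400,300)) for c in ims]))
for c in ims: k=viewer.calibration(c); print(c,-np.array(k['R']).T@k['t'])
E
```

```text
lathe top [(array([278.5, 193.5]), 0.65)] depthpt [0.5157 0.0168 0.1535]
isolator_tip side [(array([249.4, 203.7]), 0.7)] depthpt [0.4874 0.1466 0.2175]
isolator_tip top [(array([205.7, 203.9]), 0.73)] depthpt [0.4912 0.1671 0.1689]
   tri [0.4844 0.1575 0.2231] 0.0016943685935615596
guard_grip side [(array([242.4, 182.9]), 0.84), (array([246.5, 204.7]), 0.24)] depthpt [0.5331 0.056  0.2165]
guard_grip top [(array([273.3, 178.9]), 0.83)] depthpt [0.5351 0.0277 0.2208]
   tri [0.5406 0.0285 0.2042] 0.005433374612213486
button_face side [(array([255.7, 178.5]), 0.61)] depthpt [ 0.5809 -0.1719  0.1325]
button_face top [(array([278.7, 187.3]), 0.66), (array([322.9, 236.4]), 0.46)] depthpt [0.5197 0.017  0.2133]
   tri [0.5188 0.0167 0.2124] 0.0021815749961157367
adjustable_spanner side [(array([303.8, 291.4]), 0.74), (array([243.4, 181.4]), 0.27)] depthpt [0.39   0.1055 0.0088]
adjustable_spanner top [(array([242.4, 254.9]), 0.77)] depthpt [0.3846 0.1027 0.0106]
   tri [0.3874 0.1035 0.0076] 0.0058974622601862875
hex_keys side [(array([304.8, 240.9]), 0.91)] depthpt [ 0.426  -0.0819  0.0157]
hex_keys top [(array([320. , 240.9]), 0.6)] depthpt [ 0.4188 -0.085   0.0228]
   tri [ 0.4228 -0.0853  0.014 ] 0.007662758009976174
sanding_block side [(array([304.7, 222.2]), 0.59)] depthpt [ 0.4401 -0.1475  0.0327]
sanding_block top [(array([369.8, 229.9]), 0.63)] depthpt [ 0.4453 -0.2039  0.0324]
   tri [ 0.4494 -0.2117 -0.0023] 0.00497591073484364
0.8 [0.1445 0.5307 0.2313] [[-0.9649  0.2627 -0.    ]
 [ 0.2627  0.9649  0.    ]
 [ 0.      0.     -1.    ]] 0.085625527368687
side [0.2773 0.7334 0.5158]
top [0.3993 0.0247 0.9926]
```

View pics/side0.png

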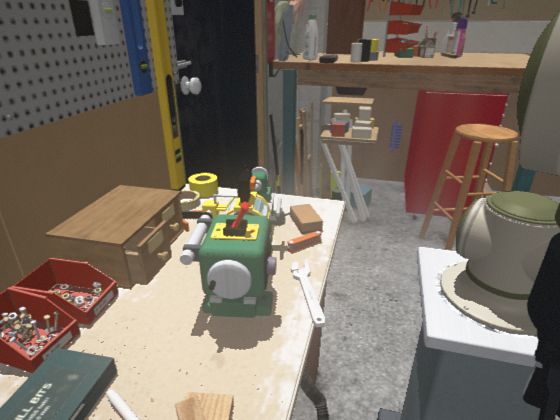

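View pics/top0.png

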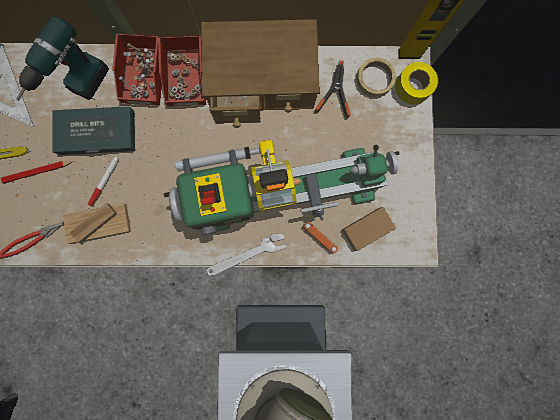

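The side view (from the robot's left) shows the headstock around (235,265), with the red paddle tip at (245,207). In the top view the headstock is around (213,195), the paddle at (208,198), and the black grip with its orange button at (273,180). The bed runs toward upper right, so the lathe is yawed about +10°. Next I'll fit the yaw and refine the positions.

```bash
python3 - <<'E'
from h import *
np.set_printoptions(precision=4,suppress=True)
im,d=snap('top','t1')
k=viewer.calibration('top');R=np.array(k['R']);t=np.array(k['t'])
v,u=np.mgrid[:420,:560]
P=(np.stack([(u-k['cx'])/k['fx']*d,(v-k['cy'])/k['fy']*d,d],-1)-t)@R
hsv=cv2.cvtColor(im,cv2.COLOR_RGB2HSV).astype(int)
roi=(u>160)&(u<262)&(v>160)&(v<235)
m=roi&(P[...,2]>.15)&(P[...,2]<.172)&(d>0)
m=cv2.morphologyEx(m.astype(np.uint8),cv2.MORPH_OPEN,np.ones((9,9)))>0
q=P[m]; print('head n',m.sum(),'z',np.median(q[:,2]),cv2.minAreaRect(q[:,:2].astype(np.float32)*1000))
# yellow plate
y=roi&(hsv[...,0]>18)&(hsv[...,0]<35)&(hsv[...,1]>130)&(P[...,2]>.15)
y[:, :]&=u<235
q=P[y];print('yellow',y.sum(),np.median(q[:,2]),cv2.minAreaRect(q[:,:2].astype(np.float32)*1000))
g=(u>240)&(u<310)&(v>150)&(v<215)&(P[...,2]>.214)&(P[...,2]<.24)
q=P[g];print('griptop',g.sum(),np.median(q[:,2]),cv2.minAreaRect(q[:,:2].astype(np.float32)*1000))
r=roi&((hsv[...,0]<8)|(hsv[...,0]>172))&(hsv[...,1]>130)&(P[...,2]>.175)
q=P[r];print('red',r.sum(),q.mean(0),q.min(0),q.max(0), q[q[:,2]>.205].mean(0))
b=np.hstack([cv2.resize(im[140:240,150:310],(800,500),interpolation=cv2.INTER_CUBIC)])
cv2.imwrite('pics/crop1.png',b[:,:,::-1])
s,_=snap('side','s1')
cv2.imwrite('pics/crop2.png',cv2.resize(s[160:320,170:330],(600,600),interpolation=cv2.INTER_CUBIC)[:,:,::-1])
for c in('side','top'):
  for n in('isolator_tip','guard_grip','button_face'):
    print(c,n,[(np.round(a['pixel'],1),round(a['conf'],2)) for a in pinpoint(c,n)[:2]])
E
```

```text
head n 2951 z 0.16085949929501184 ((513.5745849609375, 153.462890625), (114.58084106445312, 145.4987335205078), 12.097793579101562)
yellow 582 0.16482059407758276 ((462.91754150390625, 122.36638641357422), (218.43826293945312, 81.12687683105469), 36.543094635009766)
griptop 390 0.22022065400196913 ((535.2847900390625, 27.464990615844727), (35.84465026855469, 55.517696380615234), 10.330260276794434)
red 152 [0.5006 0.1569 0.2048] [0.4857 0.1433 0.1755] [0.5191 0.1718 0.2215] [0.4935 0.1558 0.2172]
side isolator_tip [(array([245.8, 202.7]), 0.66)]
side guard_grip [(array([243.9, 179.8]), 0.87), (array([303. , 292.7]), 0.4)]
side button_face [(array([254.2, 182.3]), 0.43)]
top isolator_tip [(array([208.6, 205.5]), 0.69)]
top guard_grip [(array([270.7, 176.5]), 0.65)]
top button_face [(array([274.7, 192.2]), 0.58)]
```

View pics/crop1.png

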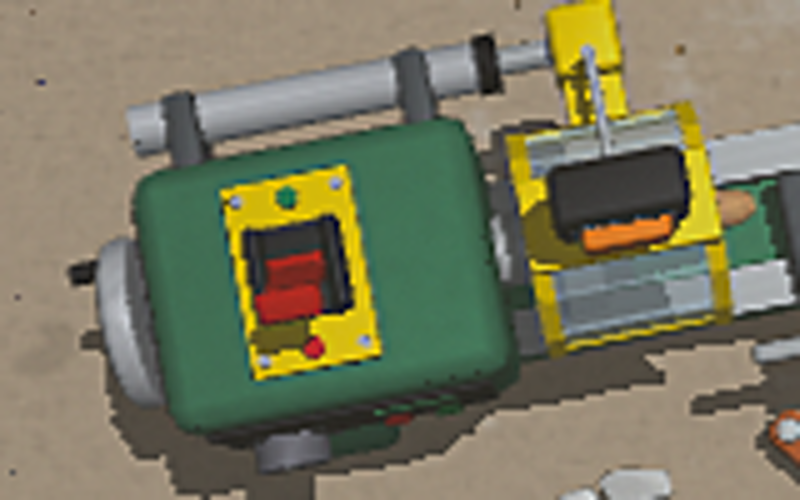

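View pics/crop2.png

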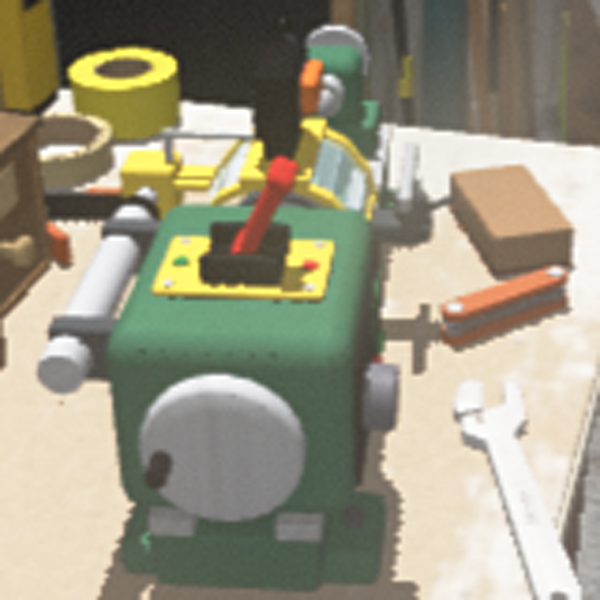

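Headstock and grip fits agree on a lathe yaw of about 11.3°. The crops show the paddle leaning to the front (red dot) and the orange button facing front. I'll turn the tool so its y is lathe x and its x is lathe y, with the fingers shut.

Emit:
move_arm(
  plan="0 0 -0.005 0 0 0.1847 0;0 0 -0.005 0 0 0.1847 0;0 0 -0.005 0 0 0.1847 0;0 0 -0.005 0 0 0.1847 0;0 0 -0.005 0 0 0.1847 0;0 0 -0.005 0 0 0.1847 0;0 0 0 0 0 0 0;0 0 0 0 0 0 0",
)

```text
time_s: 2.2
position: [0.1444, 0.5306, 0.2611]
tool_rot: [[-0.199, 0.98, -0.0], [0.98, 0.199, -0.0], [-0.0, -0.0, -1.0]]
ft_force: [-0.4, -0.3, -0.1]
grip_width: -0.0
gripper_force: 0.0
```

```bash
cat >> h.py <<'E'
np.set_printoptions(precision=4,suppress=True)
YAW=np.radians(11.3); XL=np.array([np.cos(YAW),np.sin(YAW),0]); YL=np.array([-np.sin(YAW),np.cos(YAW),0])
HC=np.array([.5136,.1535,0]); O=HC-.1435*YL   # lathe origin
GR=np.array([.5397,.0284,.204])
def W(x,y,z): return O+x*XL+y*YL+np.array([0,0,z])
def L(p): p=np.array(p)-O; return np.array([p@XL,p@YL,p[2]])
def st():
    s=env.observe();R=np.array(s['tool_rot']);p=np.array(s['position'])
    print('t',round(s['time_s'],2),'lathe',L(p),'F lathe',np.round([np.dot(s['ft_force'],a) for a in (XL,YL,(0,0,1))],1),'w',round(s['grip_width'],4),'gf',np.round(s['gripper_force'],1))
    return s,R,p
def delta(target):
    s,R,p=st(); print('tool shift',R.T@(np.array(target)-p),'y yaw',np.degrees(np.arctan2(R[1,1],R[0,1])))
E
python3 - <<'E'
from h import *
delta(W(-.06,.150,.25)); print('grip lathe',L(GR))
E
```

```text
t 2.2 lathe [-0.2881  0.5856  0.2611] F lathe [-0.4 -0.2 -0.1] w -0.0 gf 0.0
tool shift [-0.4363  0.2268  0.0112] y yaw 11.482366679379407
grip lathe [0.0011 0.0157 0.204 ]
```

Emit:
move_arm(
  plan="-0.03 0.012 0 0 0 0 0;-0.044 0.022 0.001 0 0 0 0;-0.044 0.023 0.001 0 0 0 0;-0.044 0.023 0.001 0 0 0 0;-0.044 0.023 0.001 0 0 0 0;-0.044 0.023 0.001 0 0 0 0;-0.044 0.023 0.001 0 0 0 0;-0.044 0.023 0.001 0 0 0 0;-0.044 0.023 0.001 0 0 0 0;-0.034 0.02 0.001 0 0 0 0;-0.020 0.0118 0.001 0 0 0 0;0 0 0 0 0 0 0",
)

```text
time_s: 3.7
position: [0.4527, 0.1465, 0.2509]
tool_rot: [[-0.196, 0.981, -0.001], [0.981, 0.196, -0.0], [0.0, -0.001, -1.0]]
ft_force: [-0.2, -0.5, -0.7]
grip_width: -0.0001
gripper_force: 0.0
```

```bash
python3 - <<'E'
from h import *
delta(W(-.06,.150,.20))
s,_=snap('side','s2')
cv2.imwrite('pics/c2.png',cv2.resize(s[120:320,150:400],(750,600),interpolation=cv2.INTER_CUBIC)[:,:,::-1])
E
```

```text
t 3.7 lathe [-0.0611  0.1486  0.2509] F lathe [-0.3 -0.5 -0.7] w -0.0001 gf 0.0
tool shift [0.0014 0.0011 0.0509] y yaw 11.27425044595921
```

View pics/c2.png

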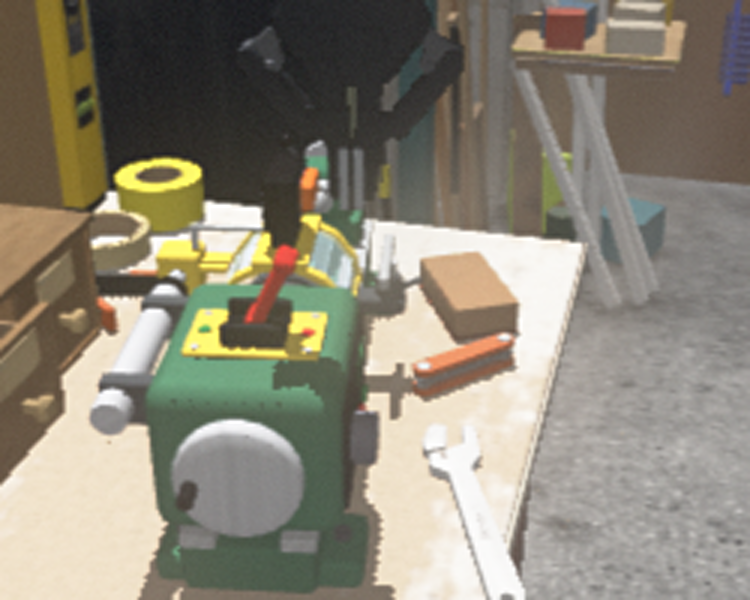

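The shut fingers (350,150) hang above and in front of the paddle tip (285,258). I'll lower them and push.

Emit:
move_arm(
  plan="0.0014 0 0.02 0 0 0 0;0 0 0.02 0 0 0 0;0 0 0.01 0 0 0 0;0 0 0 0 0 0 0;0 0.012 0 0 0 0 0;0 0.01 0 0 0 0 0;0 0.008 0 0 0 0 0;0 0.008 0 0 0 0 0;0 0.007 0 0 0 0 0;0 0.004 0 0 0 0 0;0 0 0 0 0 0 0",
)

```text
time_s: 5.12
position: [0.5002, 0.1584, 0.2012]
tool_rot: [[-0.195, 0.981, -0.0], [0.981, 0.195, 0.0], [0.0, -0.0, -1.0]]
ft_force: [0.4, -0.9, -0.4]
grip_width: -0.0001
gripper_force: 0.0
```

```bash
python3 - <<'E'
from h import *
st()
s,_=snap('side','s3')
print([(np.round(a['pixel'],1),round(a['conf'],2)) for a in pinpoint('side','isolator_tip')[:2]])
k=viewer.calibration('side')
for a in(-26,0,26):
    p=W(.05*np.sin(np.radians(a)),.15,.174+.05*np.cos(np.radians(a))); c=np.array(k['R'])@p+k['t'];print(a,k['fx']*c[0]/c[2]+k['cx'],k['fy']*c[1]/c[2]+k['cy'])
cv2.imwrite('pics/c3.png',cv2.resize(s[160:270,180:320],(700,550),interpolation=cv2.INTER_CUBIC)[:,:,::-1])
E
```

```text
t 5.12 lathe [-0.0122  0.1509  0.2012] F lathe [ 0.2 -1.  -0.4] w -0.0001 gf 0.0
[(array([222.2, 204.3]), 0.74)]
-26 245.89885801639545 204.87821755900916
0 233.49770037695765 201.96767297253803
26 221.4532958688441 204.2085350186622
```

View pics/c3.png

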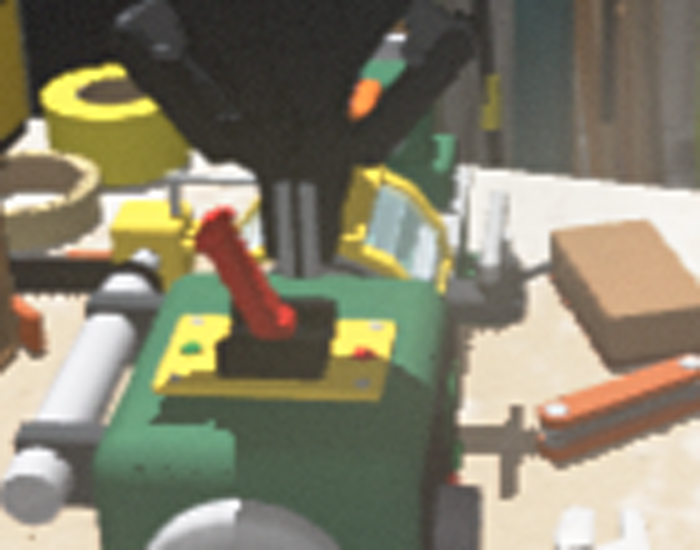

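The paddle now leans back toward the green dot: the tip is at (222,204), matching the predicted off position. Next I'll back off, rise, open, and go over the grip.

Emit:
move_arm(
  plan="0 -0.015 0 0 0 0 0;0 -0.015 -0.01 0 0 0 0;0 0 -0.03 0 0 0 0;0 0 -0.04 0 0 0 0.0854;-0.02 0.006 -0.01 0 0 0 0.0854;-0.03 0.01 0 0 0 0 0.0854;-0.03 0.01 0 0 0 0 0.0854;-0.03 0.01 0 0 0 0 0.0854;-0.02 0.006 0 0 0 0 0.0854;-0.005 0.001 0 0 0 0 0.0854;0 0 0 0 0 0 0.0854",
)

```text
time_s: 6.6
position: [0.5387, 0.0289, 0.2915]
tool_rot: [[-0.196, 0.981, 0.0], [0.981, 0.196, 0.0], [0.0, 0.0, -1.0]]
ft_force: [0.1, 0.2, -0.1]
grip_width: 0.0851
gripper_force: 0.0
```

```bash
python3 - <<'E'
from h import *
delta(W(.0006,.0157,.184))
E
```

```text
t 6.6 lathe [0.0003 0.0164 0.2915] F lathe [ 0.1  0.2 -0.1] w 0.0851 gf 0.0
tool shift [-0.0007  0.0003  0.1075] y yaw 11.281381388597552
```

Emit:
move_arm(
  plan="0 0 0.03 0 0 0 0.0854;0 0 0.03 0 0 0 0.0854;0 0 0.025 0 0 0 0.0854;0 0 0.015 0 0 0 0.0854;0 0 0.0075 0 0 0 0.0854;0 0 0 0 0 0 0.045;0 0 0 0 0 0 0.045;0 0 0 0 0 0 0.045;0 0 0 0 0 0 0.045",
  grip_force=30,
)

```text
time_s: 7.72
position: [0.5388, 0.0285, 0.1841]
tool_rot: [[-0.196, 0.981, -0.0], [0.981, 0.196, -0.0], [-0.0, -0.0, -1.0]]
ft_force: [-3.6, -0.2, 2.2]
grip_width: 0.0452
gripper_force: 1.6
```

```bash
python3 - <<'E'
from h import *
st()
s,_=snap('side','s4');t,_=snap('top','t4')
cv2.imwrite('pics/c4.png',np.hstack([cv2.resize(a,(400,400),interpolation=cv2.INTER_CUBIC) for a in (s[130:230,190:290],t[140:230,230:320])])[:,:,::-1])
E
```

```text
t 7.72 lathe [0.0002 0.016  0.1841] F lathe [-3.5  0.5  2.2] w 0.0452 gf 1.6
```

View pics/c4.png

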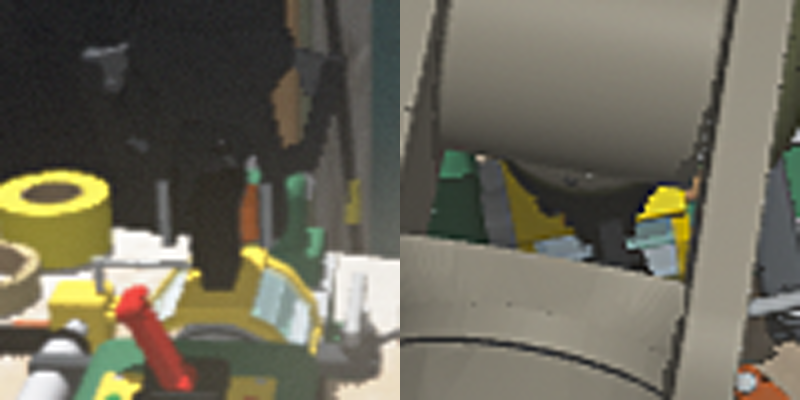

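The side view shows the front finger (265,215) just touching the orange button (248,215), with the grip centred between the fingers and the back finger clear at (165,215). The small force reading fits this. Now I'll close.

Emit:
move_arm(
  plan="0 -0.0005 0 0 0 0 0.02;0 0 0 0 0 0 0.02;0 0 0 0 0 0 0.02;0 0 0 0 0 0 0.02;0 0 0 0 0 0 0.02;0 0 0 0 0 0 0.02",
  grip_force=70,
)

```text
time_s: 8.57
position: [0.5378, 0.0283, 0.1841]
tool_rot: [[-0.196, 0.981, -0.002], [0.981, 0.196, -0.001], [-0.0, -0.002, -1.0]]
ft_force: [-6.2, -1.0, 6.8]
grip_width: 0.0258
gripper_force: 69.8
```

```bash
python3 - <<'E'
from h import *
st()
E
```

```text
t 8.57 lathe [-0.0008  0.016   0.1841] F lathe [-6.3  0.2  6.8] w 0.0258 gf 69.8
```

The button is fully in (width 26 mm). Now I'll pull along tool -x.

Emit:
move_arm(
  plan="-0.005 -0.0005 0 0 0 0 0.02;-0.008 0 0 0 0 0 0.02;-0.008 0 0 0 0 0 0.02;-0.009 0 0 0 0 0 0.02;0 0 0 0 0 0 0.02",
)

```text
time_s: 9.2
position: [0.5436, -0.0008, 0.1842]
tool_rot: [[-0.196, 0.981, -0.001], [0.981, 0.196, 0.001], [0.001, -0.001, -1.0]]
ft_force: [-3.8, 4.4, 6.9]
grip_width: 0.0253
gripper_force: 71.0
```

```bash
python3 - <<'E'
from h import *
st()
E
```

```text
t 9.2 lathe [-0.0008 -0.0137  0.1842] F lathe [-2.9  5.1  6.9] w 0.0253 gf 71.0
```

Emit:
move_arm(
  plan="-0.01 0 0 0 0 0 0.02;-0.014 0 0 0 0 0 0.02;-0.014 0 0 0 0 0 0.02;-0.014 0 0 0 0 0 0.02;-0.01 0 0 0 0 0 0.02;-0.008 0 0 0 0 0 0.02;0 0 0 0 0 0 0.02",
)

```text
time_s: 10.07
position: [0.5573, -0.069, 0.1841]
tool_rot: [[-0.196, 0.981, -0.001], [0.981, 0.196, 0.002], [0.002, -0.001, -1.0]]
ft_force: [-4.5, 5.5, 7.3]
grip_width: 0.0257
gripper_force: 71.2
```

```bash
python3 - <<'E'
from h import *
st()
E
```

```text
t 10.07 lathe [-0.0008 -0.0833  0.1841] F lathe [-3.3  6.2  7.3] w 0.0257 gf 71.2
```

Emit:
move_arm(
  plan="-0.01 0 0 0 0 0 0.02;-0.012 0 0 0 0 0 0.02;-0.01 0 0 0 0 0 0.02;-0.005 0 0 0 0 0 0.02;-0.003 0 0 0 0 0 0.02;-0.002 0 0 0 0 0 0.02;0 0 0 0 0 0 0.02",
)

```text
time_s: 10.95
position: [0.5653, -0.109, 0.1841]
tool_rot: [[-0.197, 0.98, -0.001], [0.98, 0.197, 0.003], [0.004, -0.001, -1.0]]
ft_force: [-3.8, 10.0, 8.0]
grip_width: 0.026
gripper_force: 71.2
```

```bash
python3 - <<'E'
from h import *
st()
E
```

```text
t 10.95 lathe [-0.0007 -0.1241  0.1841] F lathe [-1.8 10.5  8. ] w 0.026 gf 71.2
```

Emit:
move_arm(
  plan="-0.0015 0 0 0 0 0 0.02;-0.0015 0 0 0 0 0 0.02;0 0 0 0 0 0 0.02",
  grip_force=90,
)

```text
time_s: 11.32
position: [0.5653, -0.109, 0.1842]
tool_rot: [[-0.198, 0.98, -0.003], [0.98, 0.198, 0.008], [0.009, -0.001, -1.0]]
ft_force: [-6.3, 23.6, 9.7]
grip_width: 0.025
gripper_force: 88.5
```

```bash
python3 - <<'E'
from h import *
st()
E
```

```text
t 11.32 lathe [-0.0007 -0.1241  0.1842] F lathe [-1.6 24.4  9.7] w 0.025 gf 88.5
```

Emit:
move_arm(
  plan="-0.0015 0 0 0 0 0 0.02;0 0 0 0 0 0 0.02;0 0 0 0 0 0 0.02",
)

```text
time_s: 11.7
position: [0.5653, -0.109, 0.1842]
tool_rot: [[-0.199, 0.98, -0.004], [0.98, 0.199, 0.011], [0.011, -0.001, -1.0]]
ft_force: [-7.4, 30.7, 11.6]
grip_width: 0.0251
gripper_force: 88.5
```

```bash
python3 - <<'E'
from h import *
st()
s,_=snap('side','s5');t,_=snap('top','t5')
print([(np.round(a['pixel'],1),round(a['conf'],2)) for a in pinpoint('side','isolator_tip')[:2]])
cv2.imwrite('pics/c5.png',np.hstack([cv2.resize(a,(400,400),interpolation=cv2.INTER_CUBIC) for a in (s[130:270,180:320],t[120:280,190:350])])[:,:,::-1])
E
```

```text
t 11.7 lathe [-0.0007 -0.1241  0.1842] F lathe [-1.2 31.6 11.6] w 0.0251 gf 88.5
[(array([222.5, 204.2]), 0.74)]
```

View pics/c5.png

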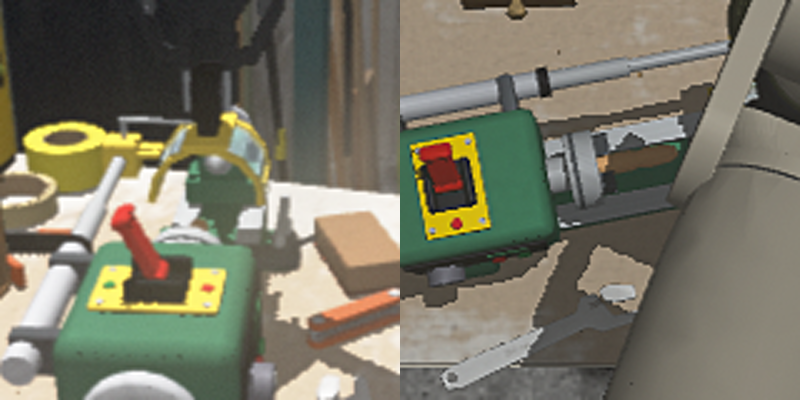

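The picture shows the guard fully drawn out, with the chuck bare at (580,170) in the right half. The isolator is still off, with its tip at (125,212) in the left half. The tools in front look unmoved, and the guard is held at 140 mm with 31 N against the stop. Handing in.

```bash
python3 -c "
from rig import env
print(env.close_job())"
```

```text
the job is handed in; nothing more can be done
None
```

The isolator was snapped off first. The guard was then pulled past its first stop to the last one at 140 mm, and the job was handed in with the arm still holding it there (31 N pull, about 12 s used); the spanner, hex keys and sanding block were left alone.

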